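Load the sloped bench rack

TASK

Load the small sloped rack on the bench: the blue box of screws that lies nearest to it goes in the lane with the blue stop, the black sanding block in the lane with the black stop, each lengthwise along its lane, right way up. Lay each one flat on the upper half of its lane while still holding it (do not drop it), then slide it down the slope, in under the metal lip, until it rests against the stop. Either may go first; leave the glue bottle, tape measure and mug alone, and let go of everything at the end.

Things in the scene. Friction and masses are not known exactly. Their poses are not given: they have to be found in the camera images.
- screw_box: Closed card box of screws (the one nearest the rack), light blue sides, orange and white top; 64 mm wide (x), 90 mm long (y), 42 mm high, about 0.33 kg (varies). Lies flat on the bench; origin at the centre of its underside, its z axis points up, its y axis along the length, x across. Grip it across the 64 mm.
- sanding_block: Black rubber sanding block; 62 mm wide (x), 110 mm long (y), 36 mm high (60 mm wide above the lowest 12 mm), about 0.11 kg (varies). Lies flat on the bench; origin at the centre of its underside, its z axis points up, its y axis along the length, x across. Grip it across the 62 mm.
- chute: Fixed wooden rack's sloping floor, 230 mm long, 208 mm wide, two lanes; it rises 28 degrees away from the robot, its upper end open. Origin on the floor's face at the low end, at the stop's inner face, midway across; x uphill along the floor, y to the left across it, z square to the floor. Origin 22 mm, upper end 130 mm above the bench. A thing let go on it may stay put or slide on its own.
- lip (a point): Middle of the lower edge of the metal lip that juts uphill from the top of the 60 mm high stop: 24 mm uphill of the stop's face, 56 mm above the floor (square to it); the lip is 6 mm thick and spans both lanes. Each lane is 80 mm wide, between wooden curbs 8 mm above the floor (14 mm wide outside, a 20 mm divider in the middle).
- blue_lane (a point): Foot of the left lane (blue stop, blue strips on the lip and at the upper end): on the floor at the stop's face, mid lane, 50 mm to the left (+y) of the chute's origin; axes as the chute's.
- black_lane (a point): Foot of the right lane (black stop, black strips on the lip and at the upper end): on the floor at the stop's face, mid lane, 50 mm to the right (-y) of the chute's origin; axes as the chute's.
- wood_glue: Bystander: standing yellow glue bottle with orange cap, 63 mm in diameter, 210 mm high; origin at the centre of its underside, z up.
- tape_measure: Bystander: yellow and black tape measure, 36 x 98 x 64 mm high; origin on its underside, z up.
- coffee_mug: Bystander: pink-brown mug, 86 mm across and 94 mm high with a handle; origin at the centre of its underside, z up.

How it is judged:
By the outcome, as a careful person would: the job done as asked, in the order asked, and still so for the second after the job is handed in, with the robot touching nothing.
It also fails if it takes over 62 s, if anything falls off the work surface, if the arm or the gripper's body presses on something with over 40 N, if the wrist force passes 120 N, or if a joint passes its speed limit or range.

ROBOT

A 6-joint arm with a two-finger parallel gripper is mounted at the origin on a cart in front of the work surface, level with it; the furniture and walls round the work are solid. World frame = base frame: x ahead of the robot, y to its left, z up, the work surface at z = 0. Lengths are in m, angles in degrees, forces in N, time in s.
With the tool pointing down it reaches from about 0.35 to 0.875 m from the base axis. Payload 4.2 kg.
Tool frame: the origin (TCP) lies on the centre line of the jaws, within the pads' length; the fingertips stand tip_reach ahead of it and the grasp point (between the pads) is the TCP (tip_reach is the distance from the TCP to the fingertips, in m); z points along the fingers, y is the line along which they close (so a half turn about z gives the same grasp; the last joint's range is limited). The gripper opens to 87 mm and grips with 3 to 60 N. Pads are 19 mm wide; open, the fingers measure 117 mm over their backs; the gripper's body (75 mm by 190 mm) begins 51 mm behind the grasp point.
Start: joints at [79.79, 22.042, 0.453, 0, -68.411, -14.817], TCP at [0.264, 0.566, 0.242] pointing down, gripper open.
Joint ranges: [-179.83, 179.83], [-69.29, 118.12], [-61.27, 80.66], [-181.25, 117.63], [-171.15, -9.14], [-177.46, 177.46]. Speed limits (degrees/s): [159.86, 159.86, 180, 180, 180, 180].

INTERFACE

Orientations are given as a 3x3 rotation matrix whose columns are the frame's x, y, z axes.
In Python, from station import sense, capture, finish_job, tip_reach gives the robot as it stands.
- The arm moves only by the tool arm_command, never from a script. Its argument "deltas" is a list of rows, each a list of 7 numbers: the turn, a rotation vector about the tool's x, y, z in rad, then the shift along the tool's x, y, z in cm, then the closure, from -1 (fully open) to 1 (shut), so that 0 is half open. In form: [[rx, ry, rz, dx, dy, dz, hand], ...]. A call has 1 to 8 rows; each row is the pose to reach, as a shift and turn from the pose commanded when the call began, along the tool's axes at that moment; what a row does not reach only later rows make up. A row lasts 1/12 s, in which the tool goes at most 41.7 mm and 7.16 degrees, less where a joint would pass 70% of its speed; a pose out of reach is approached as far as the arm can. A call with a gripper value outside its range is refused whole. The fingers move at their own pace and stop on an object; the grip force is fixed at half the most. Time passes only in rows, so rows that repeat a pose let the fingers close. It gives the time, the measured TCP pose, the force, the opening and the grip force at its end, in the units of the state.
- sense(): the state, without advancing time (a new reading comes with each control period).
- capture(name): name is "side" or "top" or "wrist"; returns a dict with "pixels" (384x512x3 uint8, blue, green, red), "fovy" (degrees; the focal length in pixels is half the picture's height over the tangent of half this angle, whatever the lens; pixels are square), "cx", "cy" (the principal point, pixels), "rvec" (rotation vector, rad) and "tvec" (3), from world to camera coordinates, as OpenCV has them. Camera axes: x right, y down, z forward; pixel columns grow to the right and rows downward; lengths in m; the calibration is good to about 2 mm. A picture is of the moment at which its call begins. There is no depth.
- finish_job(): hands the job in; it is judged then, once.
The state is a dict: "time_s": time; "joints": joint angles; "joint_velocities": joint speeds; "effort": joint torques, N m; "tcp_pos": TCP position; "ee_rot": TCP orientation; "wrist_force": force on the tool from outside, world axes, zero at the start; "moment": the same for the moment, N m; "gripper_width": opening from 0.0 (shut) to 1.0 (fully open); "gripper_force": force on a finger pad.
Only numpy, scipy, OpenCV 4.12 (cv2) and the standard library are available. Lean on these libraries where they do the work, as an engineer would, in place of code of your own. Each camera call takes 0.05 s, during which the arm holds its last target. There are 200 camera calls.

## Working session

There is one attempt and no reset: what is moved stays moved. The work goes in short steps, Python scripts to look and compute and a tool call to move; the robot and the scene stay as the last step left them, time stands still between calls to the robot, and variables do not carry over. Pictures are saved under pics/ and viewed, at most 10 in all, crops included, and the job is handed in when it is done.

Besides the shell and the picture viewer there is one more tool, called as a command line: name --pt "numbers of a row" for each row, then --argument value for the rest. arm_command: Moves the arm, as the interface text tells. Its arguments: {"type":"object","properties":{"deltas":{"type":"array"}},"required":["deltas"]}

```bash
ls; mkdir -p pics
python3 - <<'E'
from station import sense,capture,tip_reach
import cv2,pickle
print(tip_reach); s=sense(); print(s)
d={}
for n in("side","top","wrist"):
    d[n]=c=capture(n); print(n,c['fovy'],c['cx'],c['cy'],c['rvec'],c['tvec'])
    cv2.imwrite(f'pics/{n}0.png',c['pixels'])
pickle.dump(d,open('c0.pkl','wb'))
E
```

```text
pics
0.019
{'time_s': 0.0, 'joints': array([ 7.97893102e+01,  2.20921061e+01,  3.78580531e-01, -3.07614805e-02,
       -6.84111175e+01, -1.48173031e+01]), 'joint_velocities': array([-0.04224492,  0.00076871, -0.00426026, -0.00805965,  0.02254465,
       -0.04116094]), 'effort': array([-6.54142877e-04, -3.90658021e+01,  1.87407339e+01,  4.21994805e+00,
        1.10801059e-02, -1.87038922e-04]), 'tcp_pos': array([0.26413972, 0.56580853, 0.24043261]), 'ee_rot': array([[ 9.06017412e-01, -4.23239506e-01, -8.76945028e-04],
       [-4.23240408e-01, -9.06015091e-01, -2.05243204e-03],
       [ 7.41448920e-05,  2.23069773e-03, -9.99997509e-01]]), 'wrist_force': array([ 0.13793349,  0.2522798 , -0.55798766]), 'moment': array([ 0.00291696, -0.01549852, -0.03915916]), 'gripper_force': 0.0, 'gripper_width': 0.9960736601755856}
side 46.9839048648153 255.51467554025797 195.7771587523432 [ 2.19860857 -0.605031    0.27895603] [-0.64698061  0.08967558  1.23905291]
top 53.27673937784469 256.14583442272124 192.37337005650315 [ 2.161174   -2.15116325  0.1153746 ] [-0.2940966   0.5564969   0.88686712]
wrist 64.8894811472148 258.3348676315514 193.97609281909553 [-1.60689943  2.52609816  0.30612531] [ 0.62477902 -0.02895669  0.38953701]
```

View pics/top0.png

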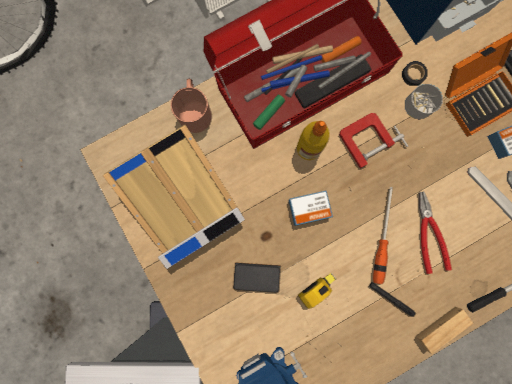

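View pics/side0.png

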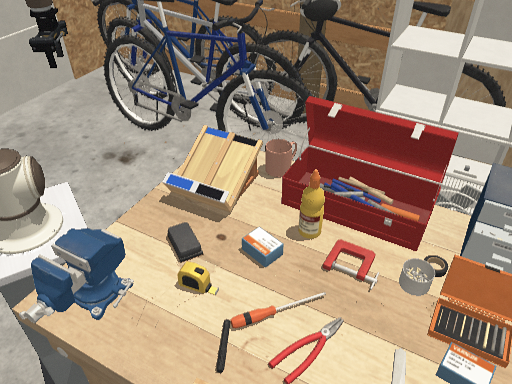

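```bash
cat > h.py <<'E'
import numpy as np,cv2
def cam(c):
    f=c['pixels'].shape[0]/2/np.tan(np.radians(c['fovy']/2))
    K=np.array([[f,0,c['cx']],[0,f,c['cy']],[0,0,1]]);R=cv2.Rodrigues(np.array(c['rvec'],float))[0]
    return K,R,np.array(c['tvec'],float).ravel()
def onz(c,uv,z):
    K,R,t=cam(c);o=-R.T@t
    uv=np.atleast_2d(uv).astype(float);d=(R.T@np.linalg.inv(K)@np.c_[uv,np.ones(len(uv))].T).T
    return o+d*((z-o[2])/d[:,2])[:,None]
def proj(c,P):
    K,R,t=cam(c);q=(K@(R@np.atleast_2d(P).T+t[:,None])).T
    return q[:,:2]/q[:,2:]
def blobs(m,amin=60):
    cs,_=cv2.findContours(m.astype(np.uint8),cv2.RETR_EXTERNAL,cv2.CHAIN_APPROX_NONE)
    return [k for k in cs if cv2.contourArea(k)>amin]
E
python3 - <<'E'
import pickle,cv2,numpy as np
from h import *
d=pickle.load(open('c0.pkl','rb'));c=d['top'];p=c['pixels'];hsv=cv2.cvtColor(p,cv2.COLOR_BGR2HSV);H,S,V=cv2.split(hsv)
def show(nm,m,z):
    for k in blobs(m):
        r=cv2.minAreaRect(k);b=cv2.boxPoints(r);w=onz(c,b,z)
        e=np.linalg.norm(np.roll(w,-1,0)-w,axis=1)
        if r[0][0]<400 and r[0][1]<340: print(nm,np.round(r[0],1),np.round(w.mean(0),4),np.round(e[:2],4),'corners',np.round(w[:,:2],3).tolist())
show('blue',(abs(H.astype(int)-108)<10)&(S>150)&(V>100),.0827)
show('black',(V<70)&(S<120),.036)
roi=np.zeros(H.shape,bool);roi[175:240,270:350]=1
show('box',roi&(((S<50)&(V>150))|((H<12)&(S>170)&(V>150))|((abs(H.astype(int)-105)<15)&(S>60))),.042)
a=cv2.resize(p[115:275,75:255],None,fx=3.3,fy=3.3,interpolation=cv2.INTER_CUBIC)
cv2.imwrite('pics/rack.png',a)
b=cv2.resize(p[175:305,225:345],None,fx=4.5,fy=4.5,interpolation=cv2.INTER_CUBIC)
cv2.imwrite('pics/objs.png',b)
E
```

```text
blue [182.7 250.8] [ 0.4201 -0.1292  0.0827] [0.078  0.0265] corners [[0.41, -0.089], [0.452, -0.155], [0.43, -0.169], [0.388, -0.104]]
blue [127.4 166.4] [0.6104 0.0029 0.0827] [0.0812 0.0217] corners [[0.598, 0.043], [0.641, -0.025], [0.623, -0.037], [0.58, 0.031]]
blue [281.8  81.1] [ 0.8143 -0.3508  0.0827] [0.0552 0.011 ] corners [[0.814, -0.323], [0.825, -0.377], [0.815, -0.379], [0.803, -0.325]]
blue [314.4  74.8] [ 0.8297 -0.4271  0.0827] [0.0656 0.0104] corners [[0.828, -0.394], [0.842, -0.458], [0.832, -0.46], [0.818, -0.396]]
blue [291.1  66.8] [ 0.8495 -0.3729  0.0827] [0.146  0.0072] corners [[0.828, -0.303], [0.878, -0.44], [0.871, -0.443], [0.821, -0.306]]
black [158.2 335.1] [ 0.2272 -0.0689  0.036 ] [0.075  0.0492] corners [[0.22, -0.024], [0.27, -0.08], [0.234, -0.114], [0.185, -0.058]]
black [391.6 299.3] [ 0.3109 -0.6043  0.036 ] [0.015  0.1197] corners [[0.339, -0.551], [0.351, -0.56], [0.283, -0.658], [0.271, -0.649]]
black [256.1 277.4] [ 0.3584 -0.2925  0.036 ] [0.0615 0.1049] corners [[0.331, -0.239], [0.392, -0.242], [0.386, -0.347], [0.325, -0.342]]
black [221.  226.7] [ 0.4754 -0.209   0.036 ] [0.082  0.0279] corners [[0.465, -0.167], [0.509, -0.236], [0.486, -0.251], [0.442, -0.182]]
black [166.8 142.4] [ 0.6788 -0.0741  0.036 ] [0.0878 0.0229] corners [[0.665, -0.031], [0.712, -0.105], [0.693, -0.117], [0.645, -0.043]]
black [332.  80.] [ 0.8375 -0.4775  0.036 ] [0.1975 0.0537] corners [[0.812, -0.38], [0.911, -0.551], [0.863, -0.575], [0.765, -0.405]]
black [32.5 41. ] [0.9401 0.2729 0.036 ] [0.2315 0.0695] corners [[0.857, 0.357], [1.06, 0.246], [1.022, 0.188], [0.821, 0.3]]
box [310.2 207.7] [ 0.5208 -0.4191  0.042 ] [0.092  0.0633] corners [[0.542, -0.368], [0.562, -0.457], [0.5, -0.47], [0.48, -0.381]]
```

View pics/rack.png

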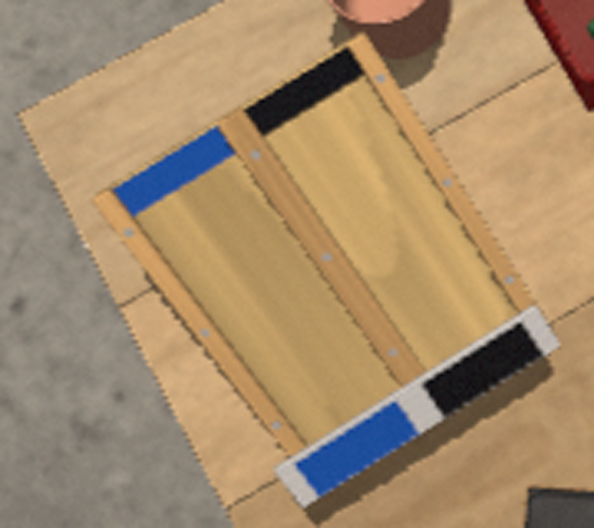

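View pics/objs.png

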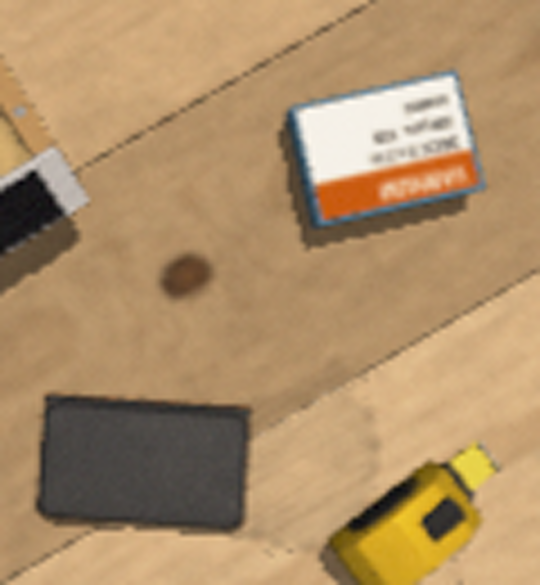

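Run:
```python
import pickle,cv2,numpy as np
from h import *
d=pickle.load(open('c0.pkl','rb'));c=d['top'];sd=d['side']
s28,c28=np.sin(np.radians(28)),np.cos(np.radians(28))
uv=np.array([[114,190],[220,128],[245,111],[354,48],[278,466],[537,309]])
uv=(uv+.5)/3.3-.5+[75,115]
X=np.array([[230,90,0],[230,10,0],[230,-10,0],[230,-90,0],[24,104,62],[24,-104,62]])/1000.
flat=np.c_[X[:,0]*c28-X[:,2]*s28,X[:,1]];h=.022+X[:,0]*s28+X[:,2]*c28
W=np.array([onz(c,u,z)[0,:2] for u,z in zip(uv,h)])
a=flat-flat.mean(0);b=W-W.mean(0)
psi=np.arctan2((a[:,0]*b[:,1]-a[:,1]*b[:,0]).sum(),(a*b).sum())
R=np.array([[np.cos(psi),-np.sin(psi)],[np.sin(psi),np.cos(psi)]])
o=W.mean(0)-R@flat.mean(0)
print('chute',o,np.degrees(psi));print(np.round((W-(flat@R.T+o))*1000,1))
def tri(a,b):
    P=[np.array(cam(k)[0]@np.c_[cam(k)[1],cam(k)[2]]) for k in(c,sd)]
    q=cv2.triangulatePoints(P[0],P[1],np.array(a,float),np.array(b,float)).ravel();return q[:3]/q[3]
print('bottle tip',tri((321,124),(316,172)),'mug?',tri((190,95),(280,140)))
for z in (0,.1,.15): print('vise',z,onz(c,[(240,375),(268,352),(298,370),(265,384)],z)[:,:2].round(3).tolist())
print('vise top side',[onz(sd,[(95,232)],z)[0,:2].round(3).tolist() for z in(.1,.15)])
```

```text
chute [ 0.46615236 -0.16014676] 32.38758430787896
[[-0.7  0.5]
 [-2.   0.1]
 [-1.2  0.9]
 [-1.3 -2.3]
 [ 5.2 -1.2]
 [-0.1  1.9]]
bottle tip [ 0.67560213 -0.42167706  0.20490826] mug? [ 0.76184168 -0.14092454  0.11762617]
vise 0 [[0.129, -0.256], [0.182, -0.321], [0.142, -0.392], [0.11, -0.314]]
vise 0.1 [[0.163, -0.26], [0.21, -0.319], [0.174, -0.382], [0.146, -0.313]]
vise 0.15 [[0.18, -0.263], [0.225, -0.318], [0.191, -0.377], [0.164, -0.312]]
vise top side [[0.157, -0.233], [0.154, -0.29]]
```

```bash
cat >> h.py <<'E'
from station import sense,capture
from scipy.spatial.transform import Rotation as Ro
CH=dict(o=np.array([.46615,-.16015,.022]),psi=32.39)
def chR(psi=None):
    return Ro.from_euler('zy',[CH['psi'] if psi is None else psi,-28],degrees=True).as_matrix()
def chP(p): return CH['o']+chR()@np.array(p)/1000.
def down(yawx):
    a=np.radians(yawx);x=np.array([np.cos(a),np.sin(a),0]);z=np.array([0,0,-1.]);return np.c_[x,np.cross(z,x),z]
def toolch():  # tool x downhill, z into floor
    C=chR();return np.c_[-C[:,0],C[:,1],-C[:,2]]
def plan(p,R):
    s=sense();R0=s['ee_rot'];d=R0.T@(np.array(p)-s['tcp_pos'])*100;r=Ro.from_matrix(R0.T@R).as_rotvec()
    print('t',round(s['time_s'],2),'tcp',s['tcp_pos'].round(4),'w',round(s['gripper_width'],3),'F',s['wrist_force'].round(1),'J',s['joints'].round(0))
    print('delta',r.round(3),d.round(2),'rows',round(max(np.linalg.norm(d)/4.17,np.degrees(np.linalg.norm(r))/7.16),1))
E
python3 -c "
from h import *
plan([.45,.02,.33],down(-60))"
```

```text
t 0.15 tcp [0.2642 0.5659 0.2407] w 1.004 F [ 0.1 -0.1 -0.3] J [ 80.  22.   0.  -0. -68. -15.]
delta [ 0.002 -0.001  0.61 ] [39.94 41.62 -8.86] rows 14.0
```

arm_command --pt "0 0 0.61 39.9 41.6 -8.9 -1" --pt "0 0 0.61 39.9 41.6 -8.9 -1" --pt "0 0 0.61 39.9 41.6 -8.9 -1" --pt "0 0 0.61 39.9 41.6 -8.9 -1" --pt "0 0 0.61 39.9 41.6 -8.9 -1" --pt "0 0 0.61 39.9 41.6 -8.9 -1" --pt "0 0 0.61 39.9 41.6 -8.9 -1" --pt "0 0 0.61 39.9 41.6 -8.9 -1"

```text
time_s: 0.82
tcp_pos: [0.3703, 0.2523, 0.2927]
ee_rot: [[0.501, -0.865, -0.0], [-0.865, -0.501, 0.0], [-0.0, -0.0, -1.0]]
wrist_force: [2.0, 0.7, 0.7]
gripper_width: 0.999
gripper_force: 0.0
```

```bash
python3 -c "
from h import *
plan([.45,.02,.33],down(-60))"
```

```text
t 0.82 tcp [0.3703 0.2523 0.2927] w 0.999 F [2.  0.7 0.7] J [ 55.   2. -18.  -0. -70. -25.]
delta [-0.     0.     0.001] [24.1   4.74 -3.73] rows 6.0
```

arm_command --pt "0 0 0 24.1 4.7 -3.7 -1" --pt "0 0 0 24.1 4.7 -3.7 -1" --pt "0 0 0 24.1 4.7 -3.7 -1" --pt "0 0 0 24.1 4.7 -3.7 -1" --pt "0 0 0 24.1 4.7 -3.7 -1" --pt "0 0 0 24.1 4.7 -3.7 -1" --pt "0 0 0 24.1 4.7 -3.7 -1"

```text
time_s: 1.4
tcp_pos: [0.4517, 0.0171, 0.3304]
ee_rot: [[0.494, -0.87, 0.002], [-0.87, -0.494, -0.001], [0.002, -0.001, -1.0]]
wrist_force: [0.3, -0.2, 0.7]
gripper_width: 1.001
gripper_force: 0.0
```

Run:
```python
from h import *
import pickle
c=capture('wrist');pickle.dump(c,open('c1.pkl','wb'))
cv2.imwrite('pics/w1.png',c['pixels'])
K,R,t=cam(c);s=sense();print('cam in tool',s['ee_rot'].T@(-R.T@t-s['tcp_pos']), 'axis in tool',s['ee_rot'].T@R[2])
```

```text
cam in tool [ 0.06725868 -0.00071609 -0.14388606] axis in tool [-2.38514485e-01 -1.78752020e-04  9.71138923e-01]
```

View pics/w1.png

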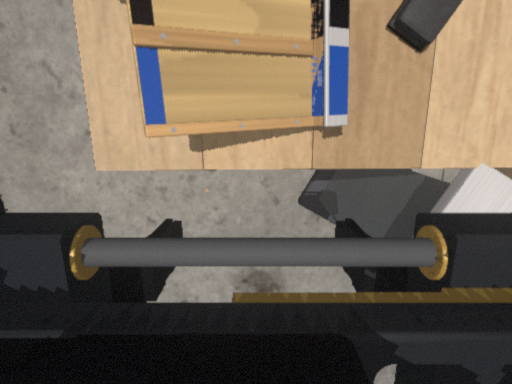

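arm_command --pt "0 0 0 10 1.5 -4 -1" --pt "0 0 0 10 1.5 -4 -1" --pt "0 0 0 10 1.5 -4 -1" --pt "0 0 0 10 1.5 -4 -1" --pt "0 0 0 10 1.5 -4 -1"

```text
time_s: 1.87
tcp_pos: [0.4875, -0.0717, 0.369]
ee_rot: [[0.499, -0.866, -0.001], [-0.866, -0.499, 0.001], [-0.001, 0.0, -1.0]]
wrist_force: [-0.2, 0.8, 0.3]
gripper_width: 0.995
gripper_force: 0.0
```

Run:
```python
from h import *
import pickle
c=capture('wrist');pickle.dump(c,open('c2.pkl','wb'))
cv2.imwrite('pics/w2.png',cv2.resize(c['pixels'],(800,600),interpolation=cv2.INTER_CUBIC))
```

```text
(no output)
```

View pics/w2.png

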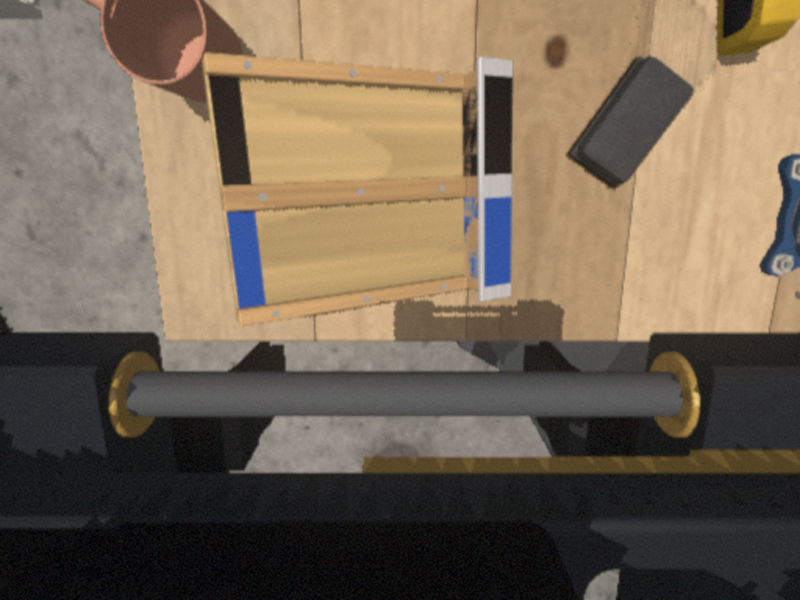

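Run:
```python
from h import *
import pickle
c=pickle.load(open('c2.pkl','rb'));ct=pickle.load(open('c0.pkl','rb'))['top']
s28,c28=np.sin(np.radians(28)),np.cos(np.radians(28))
u1=(np.array([[238,308],[227,212],[223,186],[209,75],[480,301],[478,57]])+.5)/1.5625-.5
u2=(np.array([[114,190],[220,128],[245,111],[354,48],[278,466],[537,309]])+.5)/3.3-.5+[75,115]
X=np.array([[230,90,0],[230,10,0],[230,-10,0],[230,-90,0],[24,104,62],[24,-104,62]])/1000.
flat=np.c_[X[:,0]*c28-X[:,2]*s28,X[:,1]];h=.022+X[:,0]*s28+X[:,2]*c28
for cc,uv in((c,u1),(ct,u2)):
    W=np.array([onz(cc,u,z)[0,:2] for u,z in zip(uv,h)])
    a=flat-flat.mean(0);b=W-W.mean(0)
    psi=np.arctan2((a[:,0]*b[:,1]-a[:,1]*b[:,0]).sum(),(a*b).sum())
    R=np.array([[np.cos(psi),-np.sin(psi)],[np.sin(psi),np.cos(psi)]]);o=W.mean(0)-R@flat.mean(0)
    print('chute',o,np.degrees(psi));print(np.round((W-(flat@R.T+o))@R*1000,1).tolist())
# blue box from top image: top-face corners from objs crop
q=(np.array([[290,105],[457,70],[484,187],[317,227]])+.5)/4.5-.5+[225,175]
w=onz(ct,q,.042);print('box',w.mean(0),np.linalg.norm(np.roll(w,-1,0)-w,axis=1),np.degrees(np.arctan2(*(w[1]-w[0])[[1,0]])),np.degrees(np.arctan2(*(w[2]-w[3])[[1,0]])))
# block in wrist
p=c['pixels'];hsv=cv2.cvtColor(p,cv2.COLOR_BGR2HSV);m=np.zeros(p.shape[:2],bool);m[20:130,355:455]=1
q=(np.array([[641,57],[692,92],[624,186],[574,152]])+.5)/1.5625-.5
for k in blobs(m&(hsv[...,2]<85)):
    b=cv2.boxPoints(cv2.minAreaRect(k));print(b.tolist())
w=onz(c,q,.036);print('block',w.mean(0),np.linalg.norm(np.roll(w,-1,0)-w,axis=1),np.degrees(np.arctan2(*(w[2]-w[1])[[1,0]])))
```

```text
chute [ 0.46853492 -0.15742925] 32.46420023593957
[[-0.2, -0.7], [-1.6, 0.5], [-1.2, 0.4], [-1.7, 0.2], [2.1, -1.2], [2.7, 0.8]]
chute [ 0.46615236 -0.16014676] 32.38758430787896
[[-0.3, 0.8], [-1.6, 1.1], [-0.5, 1.4], [-2.3, -1.2], [3.7, -3.8], [1.0, 1.7]]
box [ 0.52175563 -0.42012627  0.042     ] [0.08986973 0.06283526 0.08974012 0.06528278] -77.8755185197595 -76.31259646629351
[[360.9620361328125, 97.83222961425781], [410.41558837890625, 31.379039764404297], [444.10614013671875, 56.45109558105469], [394.652587890625, 122.90428161621094]]
block [ 0.36202782 -0.28663173  0.036     ] [0.05940756 0.10103188 0.06070815 0.09962757] 87.58236916676448
```

```bash
sed -i "s/\.46615,-\.16015/.4678,-.1582/;s/psi=32.39/psi=32.44/" h.py; python3 -c "
from h import *
plan([.5195,-.4119,.18],down(-77))"
```

```text
t 1.92 tcp [ 0.487  -0.0711  0.3686] w 1.002 F [ 0.3 -0.5  0.4] J [ 11.   5.  -4.  -0. -81.  19.]
delta [0.001 0.001 0.297] [31.16 14.22 18.83] rows 9.4
```

arm_command --pt "0 0 0.297 31.2 14.2 12 -1" --pt "0 0 0.297 31.2 14.2 12 -1" --pt "0 0 0.297 31.2 14.2 12 -1" --pt "0 0 0.297 31.2 14.2 12 -1" --pt "0 0 0.297 31.2 14.2 12 -1" --pt "0 0 0.297 31.2 14.2 12 -1" --pt "0 0 0.297 31.2 14.2 12 -1" --pt "0 0 0.297 31.2 14.2 12 -1"

```text
time_s: 2.58
tcp_pos: [0.5181, -0.3846, 0.2579]
ee_rot: [[0.228, -0.974, -0.001], [-0.974, -0.228, 0.001], [-0.001, 0.001, -1.0]]
wrist_force: [0.4, 1.4, 0.9]
gripper_width: 0.998
gripper_force: 0.0
```

arm_command --pt "0 0 0 0 0 0 -1" --pt "0 0 0 0 0 0 -1" --pt "0 0 0 0 0 0 -1"

```text
time_s: 2.83
tcp_pos: [0.5181, -0.3835, 0.2588]
ee_rot: [[0.227, -0.974, -0.001], [-0.974, -0.227, 0.001], [-0.001, 0.001, -1.0]]
wrist_force: [0.9, 0.3, 0.2]
gripper_width: 1.0
gripper_force: 0.0
```

Run:
```python
from h import *
plan([.5195,-.4119,.032],down(-77))
c=capture('wrist');cv2.imwrite('pics/w3.png',c['pixels'])
```

```text
t 2.83 tcp [ 0.5181 -0.3835  0.2588] w 1.0 F [0.9 0.3 0.2] J [-22.  23.   5.  -0. -72.  35.]
delta [0.001 0.001 0.002] [ 2.82  0.48 22.67] rows 5.5
```

View pics/w3.png

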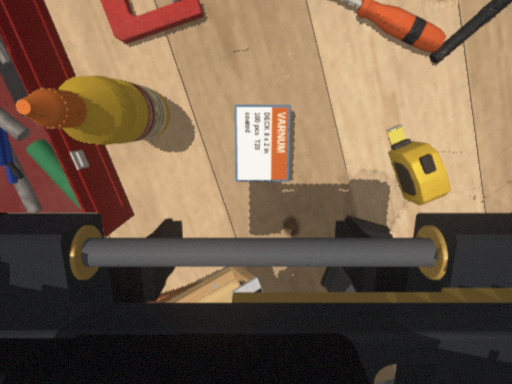

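Run:
```python
from h import *
c=capture('wrist');hsv=cv2.cvtColor(c['pixels'],cv2.COLOR_BGR2HSV);H,S,V=[x.astype(int) for x in cv2.split(hsv)]
m=np.zeros(H.shape,bool);m[90:195,220:305]=1
k=max(blobs(m&(((S<60)&(V>150))|((H<14)&(S>180)&(V>150))|((abs(H-105)<15)&(S>50)))),key=cv2.contourArea)
w=onz(c,cv2.boxPoints(cv2.minAreaRect(k)),.042);e=np.roll(w,-1,0)-w
print(w.mean(0),np.linalg.norm(e,axis=1),np.degrees(np.arctan2(e[:,1],e[:,0])))
```

```text
[ 0.52293518 -0.42017325  0.042     ] [0.06303124 0.08997224 0.06695783 0.08995071] [-166.88476027  104.5537209    13.1078505   -77.94726426]
```

arm_command --pt "0 0 0 2.8 0.4 4 -1" --pt "0 0 0 2.8 0.4 8 -1" --pt "0 0 0 2.8 0.4 12 -1" --pt "0 0 0 2.8 0.4 16 -1" --pt "0 0 0 2.8 0.4 19 -1" --pt "0 0 0 2.8 0.4 21 -1" --pt "0 0 0 2.8 0.4 22.6 -1" --pt "0 0 0 2.8 0.4 22.6 -1"

```text
time_s: 3.6
tcp_pos: [0.5189, -0.4104, 0.0305]
ee_rot: [[0.227, -0.974, -0.005], [-0.974, -0.227, 0.003], [-0.004, 0.004, -1.0]]
wrist_force: [0.2, 0.7, -0.3]
gripper_width: 1.004
gripper_force: 0.0
```

arm_command --pt "0 0 0 0 0 0 0" --pt "0 0 0 0 0 0 1" --pt "0 0 0 0 0 0 1" --pt "0 0 0 0 0 0 1" --pt "0 0 0 0 0 0 1" --pt "0 0 0 0 0 0 1" --pt "0 0 0 0 0 0 1" --pt "0 0 0 0 0 0 1"

```text
time_s: 4.27
tcp_pos: [0.5208, -0.4134, 0.0351]
ee_rot: [[0.225, -0.974, 0.002], [-0.974, -0.225, -0.001], [0.001, -0.001, -1.0]]
wrist_force: [-0.9, 1.7, 6.5]
gripper_width: 0.746
gripper_force: 30.0
```

```bash
python3 -c "
from h import *
plan([.52,-.40,.26],down(-77))"
```

```text
t 4.27 tcp [ 0.5208 -0.4134  0.0351] w 0.746 F [-0.9  1.7  6.5] J [-25.  37.  -7.   0. -46.  38.]
delta [-0.001 -0.001  0.   ] [ -1.29  -0.26 -22.49] rows 5.4
```

arm_command --pt "0 0 0 0 0 -1 1" --pt "0 0 0 0 0 -3 1" --pt "0 0 0 0 0 -3 1" --pt "0 0 0 0 0 -3 1"

```text
time_s: 4.6
tcp_pos: [0.5207, -0.4134, 0.064]
ee_rot: [[0.225, -0.974, 0.002], [-0.974, -0.225, -0.001], [0.001, -0.002, -1.0]]
wrist_force: [-1.4, -0.2, -4.3]
gripper_width: 0.743
gripper_force: 30.0
```

```bash
python3 -c "
from h import *
plan([.52,-.40,.27],down(-77)); plan(chP([220,50,190]),toolch())"
```

```text
t 4.6 tcp [ 0.5207 -0.4134  0.064 ] w 0.743 F [-1.4 -0.2 -4.3] J [-25.  35.  -5.  -0. -50.  38.]
delta [-0.002 -0.001 -0.   ] [ -1.3   -0.28 -20.6 ] rows 4.9
t 4.6 tcp [ 0.5207 -0.4134  0.064 ] w 0.743 F [-1.4 -0.2 -4.3] J [-25.  35.  -5.  -0. -50.  38.]
delta [ 0.479 -0.197  1.206] [-40.5   -9.2  -20.06] rows 11.1
```

arm_command --pt "0 0 0 -1 0 -4 1" --pt "0 0 0 -2 0 -8 1" --pt "0 0 0 -3 0 -12 1" --pt "0 0 0 -4 0 -16 1" --pt "0 0 0 -5 0 -20 1" --pt "0 0 0 -5 0 -22 1" --pt "0 0 0 -5 0 -22 1"

```text
time_s: 5.18
tcp_pos: [0.5107, -0.3651, 0.289]
ee_rot: [[0.226, -0.974, 0.01], [-0.974, -0.226, -0.005], [0.007, -0.008, -1.0]]
wrist_force: [0.9, -0.3, -2.1]
gripper_width: 0.742
gripper_force: 30.0
```

```bash
python3 -c "
from h import *
plan(chP([170,50,160]),toolch());print(chP([170,50,160]))"
```

```text
t 5.18 tcp [ 0.5107 -0.3651  0.289 ] w 0.742 F [ 0.9 -0.3 -2.1] J [-21.  20.   5.   0. -74.  34.]
delta [ 0.47  -0.198  1.209] [-33.54  -6.17   6.91] rows 10.5
[ 0.49568155 -0.02481158  0.21803609]
```

arm_command --pt "0.235 -0.1 0.6 -16 -3 0 1" --pt "0.235 -0.1 0.6 -16 -3 0 1" --pt "0.235 -0.1 0.6 -16 -3 0 1" --pt "0.235 -0.1 0.6 -16 -3 0 1" --pt "0.235 -0.1 0.6 -16 -3 0 1" --pt "0.235 -0.1 0.6 -16 -3 0 1" --pt "0.235 -0.1 0.6 -16 -3 0 1"

```text
time_s: 5.77
tcp_pos: [0.5008, -0.2016, 0.2814]
ee_rot: [[-0.347, -0.909, 0.232], [-0.924, 0.374, 0.081], [-0.16, -0.186, -0.969]]
wrist_force: [0.2, -0.3, -3.5]
gripper_width: 0.742
gripper_force: 30.0
```

```bash
python3 -c "
from h import *
plan(chP([170,50,160]),toolch())"
```

```text
t 5.77 tcp [ 0.5008 -0.2016  0.2814] w 0.742 F [ 0.2 -0.3 -3.5] J [ -8.   7. -12.  -8. -58. -10.]
delta [ 0.25  -0.102  0.606] [-15.14   8.25   7.46] rows 5.3
```

arm_command --pt "0.25 -0.102 0.606 -15.1 8.3 7.5 1" --pt "0.25 -0.102 0.606 -15.1 8.3 7.5 1" --pt "0.25 -0.102 0.606 -15.1 8.3 7.5 1" --pt "0.25 -0.102 0.606 -15.1 8.3 7.5 1" --pt "0.25 -0.102 0.606 -15.1 8.3 7.5 1" --pt "0.25 -0.102 0.606 -15.1 8.3 7.5 1" --pt "0.25 -0.102 0.606 -15.1 8.3 7.5 1" --pt "0.25 -0.102 0.606 -15.1 8.3 7.5 1"

```text
time_s: 6.43
tcp_pos: [0.4989, -0.0347, 0.2203]
ee_rot: [[-0.733, -0.505, 0.456], [-0.57, 0.822, -0.007], [-0.371, -0.265, -0.89]]
wrist_force: [1.2, -0.8, -2.9]
gripper_width: 0.747
gripper_force: 30.0
```

Run:
```python
from h import *
plan(chP([178,50,45]),toolch())
for n in('side','wrist'):
    c=capture(n);p=c['pixels'];cv2.imwrite(f'pics/{n}4.png',p)
a=cv2.imread('pics/side4.png')[60:240,120:320];b=cv2.imread('pics/wrist4.png')
cv2.imwrite('pics/m4.png',np.hstack([cv2.resize(a,(400,360)),cv2.resize(b,(400,300)) if 0 else cv2.copyMakeBorder(cv2.resize(b,(400,300)),0,60,0,0,0)]))
```

```text
t 6.43 tcp [ 0.4989 -0.0347  0.2203] w 0.747 F [ 1.2 -0.8 -2.9] J [ 18.  -1. -45.  24. -21. -94.]
delta [ 0.003 -0.017  0.041] [-1.23  0.97 11.53] rows 2.8
```

View pics/m4.png

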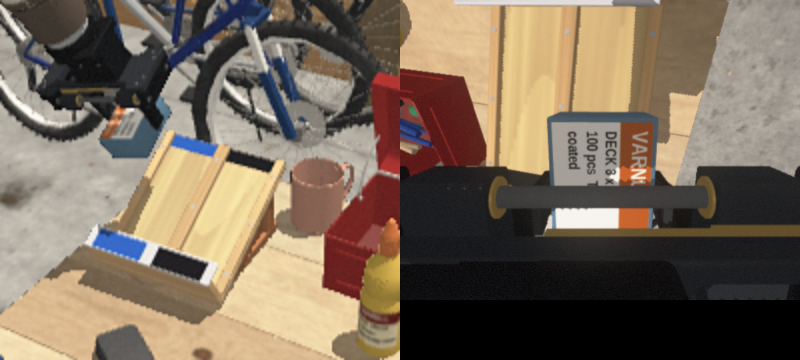

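```bash
sed -i "s/from_euler('zy'/from_euler('ZY'/" h.py; python3 -c "
from h import *
print(chR().round(3))
plan(chP([178,50,100]),toolch())"
```

```text
[[ 0.745 -0.536 -0.396]
 [ 0.474  0.844 -0.252]
 [ 0.469  0.     0.883]]
t 6.53 tcp [ 0.4967 -0.036   0.2188] w 0.743 F [-0.8 -1.4 -4. ] J [ 18.  -1. -45.  24. -22. -94.]
delta [-0.247 -0.1    0.104] [-0.62 -2.95  3.92] rows 2.3
```

arm_command --pt "-0.247 -0.1 0.104 -0.6 -2.9 3.9 1" --pt "-0.247 -0.1 0.104 -0.6 -2.9 3.9 1" --pt "-0.247 -0.1 0.104 -0.6 -2.9 3.9 1" --pt "-0.247 -0.1 0.104 -0.6 -2.9 3.9 1" --pt "-0.247 -0.1 0.104 -0.6 -2.9 3.9 1" --pt "-0.247 -0.1 0.104 -0.6 -2.9 3.9 1" --pt "-0.247 -0.1 0.104 -0.6 -2.9 3.9 1"

```text
time_s: 7.12
tcp_pos: [0.5369, -0.058, 0.1969]
ee_rot: [[-0.744, -0.533, 0.403], [-0.47, 0.846, 0.252], [-0.476, -0.002, -0.88]]
wrist_force: [-0.1, -0.7, -3.6]
gripper_width: 0.741
gripper_force: 30.0
```

Run:
```python
from h import *
plan(chP([178,50,60]),toolch())
c=capture('wrist');cv2.imwrite('pics/w5.png',c['pixels'])
print(proj(c,[chP([24,10,56]),chP([24,90,56]),chP([100,10,8]),chP([100,90,8])]))
```

```text
t 7.12 tcp [ 0.5369 -0.058   0.1969] w 0.741 F [-0.1 -0.7 -3.6] J [  2.   9. -22. -23. -37. -44.]
delta [-0.003  0.007 -0.003] [0.34 0.26 4.17] rows 1.0
[[187.12591962 -62.06545577]
 [338.74518135 -62.93370231]
 [208.32951906  95.38065786]
 [315.92569738  94.98433955]]
```

View pics/w5.png

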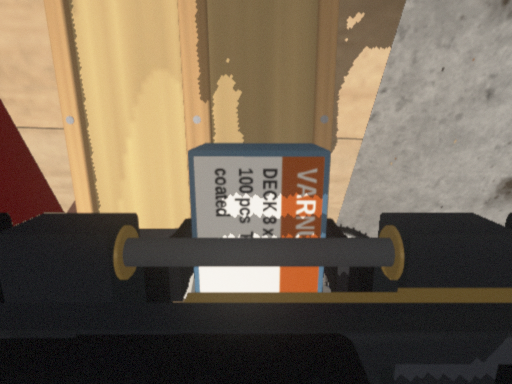

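arm_command --pt "0 0.007 0 0.3 0.3 2 1" --pt "0 0.007 0 0.3 0.3 4 1" --pt "0 0.007 0 0.3 0.3 5 1" --pt "0 0.007 0 0.3 0.3 5.6 1" --pt "0 0.007 0 0.3 0.3 5.8 1" --pt "0 0.007 0 0.3 0.3 5.8 1" --pt "0 0.007 0 0.3 0.3 5.8 1"

```text
time_s: 7.75
tcp_pos: [0.5555, -0.0399, 0.1457]
ee_rot: [[-0.745, -0.535, 0.399], [-0.473, 0.845, 0.251], [-0.471, -0.001, -0.882]]
wrist_force: [-0.7, -0.4, -3.7]
gripper_width: 0.745
gripper_force: 30.0
```

```bash
python3 -c "
from h import *
plan(chP([178,50,34]),toolch())"
```

```text
t 7.75 tcp [ 0.5555 -0.0399  0.1457] w 0.745 F [-0.7 -0.4 -3.7] J [  4.  14. -23. -26. -30. -42.]
delta [-0.002  0.002 -0.001] [ 0.14 -0.28  1.07] rows 0.3
```

arm_command --pt "0 0 0 0.1 -0.2 0.4 1" --pt "0 0 0 0.1 -0.2 0.7 1" --pt "0 0 0 0.1 -0.2 0.9 1" --pt "0 0 0 0.1 -0.2 0.9 1" --pt "0 0 0 0.1 -0.2 0.9 1"

```text
time_s: 8.17
tcp_pos: [0.5592, -0.0399, 0.1364]
ee_rot: [[-0.746, -0.534, 0.398], [-0.472, 0.845, 0.251], [-0.471, -0.0, -0.882]]
wrist_force: [0.4, 0.3, -3.9]
gripper_width: 0.744
gripper_force: 30.0
```

```bash
python3 -c "
from h import *
plan(chP([178,50,34]),toolch())"
```

```text
t 8.17 tcp [ 0.5592 -0.0399  0.1364] w 0.744 F [ 0.4  0.3 -3.9] J [  4.  15. -23. -27. -30. -41.]
delta [-0.001  0.001 -0.002] [-0.02 -0.08  0.1 ] rows 0.0
```

Not in contact yet; creep down.

arm_command --pt "0 0 0 0 0 0.1 1" --pt "0 0 0 0 0 0.2 1" --pt "0 0 0 0 0 0.2 1" --pt "0 0 0 0 0 0.2 1"

```text
time_s: 8.5
tcp_pos: [0.5597, -0.0397, 0.1359]
ee_rot: [[-0.745, -0.535, 0.398], [-0.472, 0.845, 0.251], [-0.471, -0.001, -0.882]]
wrist_force: [-4.8, -1.2, 4.6]
gripper_width: 0.745
gripper_force: 30.0
```

arm_command --pt "0 0 0 1 0 0 1" --pt "0 0 0 2 0 0 1" --pt "0 0 0 3 0 0 1" --pt "0 0 0 4 0 0 1" --pt "0 0 0 5 0 0 1" --pt "0 0 0 5 0 0 1"

```text
time_s: 9.0
tcp_pos: [0.5241, -0.0642, 0.113]
ee_rot: [[-0.744, -0.533, 0.403], [-0.471, 0.846, 0.25], [-0.474, -0.004, -0.881]]
wrist_force: [-0.6, -4.2, 3.6]
gripper_width: 0.747
gripper_force: 30.0
```

```bash
python3 -c "
from h import *
plan(chP([53,50,33]),toolch())"
```

```text
t 9.0 tcp [ 0.5241 -0.0642  0.113 ] w 0.747 F [-0.6 -4.2  3.6] J [ -0.  15. -26. -32. -28. -32.]
delta [-0.005  0.005 -0.001] [7.62 0.08 0.1 ] rows 1.8
```

arm_command --pt "0 0.004 0 1 0 0 1" --pt "0 0.004 0 2 0 0 1" --pt "0 0.004 0 3 0 0 1" --pt "0 0.004 0 4 0 0 1" --pt "0 0.004 0 5 0 0 1" --pt "0 0.004 0 6 0 0 1" --pt "0 0.004 0 6.6 0 0 1" --pt "0 0.004 0 6.6 0 0 1"

```text
time_s: 9.67
tcp_pos: [0.4767, -0.0956, 0.0828]
ee_rot: [[-0.744, -0.533, 0.402], [-0.473, 0.846, 0.247], [-0.472, -0.007, -0.882]]
wrist_force: [0.3, -2.0, 7.6]
gripper_width: 0.74
gripper_force: 30.0
```

```bash
python3 -c "
from h import *
plan(chP([53,50,33]),toolch())"
```

```text
t 9.67 tcp [ 0.4767 -0.0956  0.0828] w 0.74 F [ 0.3 -2.   7.6] J [ -7.  15. -30. -39. -28. -19.]
delta [-0.008  0.003  0.   ] [1.19 0.19 0.14] rows 0.3
```

arm_command --pt "0 0 0 0.3 0 0 1" --pt "0 0 0 0.6 0 0 1" --pt "0 0 0 0.9 0 0 1" --pt "0 0 0 0.9 0 0 1"

```text
time_s: 10.0
tcp_pos: [0.471, -0.0995, 0.0792]
ee_rot: [[-0.743, -0.534, 0.404], [-0.473, 0.846, 0.247], [-0.473, -0.008, -0.881]]
wrist_force: [1.3, -1.2, 9.2]
gripper_width: 0.744
gripper_force: 30.0
```

arm_command --pt "0 0 0 0.2 0 0 1" --pt "0 0 0 0.4 0 0 1" --pt "0 0 0 0.4 0 0 1"

```text
time_s: 10.25
tcp_pos: [0.4683, -0.1012, 0.0775]
ee_rot: [[-0.743, -0.534, 0.404], [-0.474, 0.845, 0.247], [-0.473, -0.008, -0.881]]
wrist_force: [1.6, -0.9, 10.4]
gripper_width: 0.745
gripper_force: 30.0
```

```bash
python3 -c "
from h import *
plan(chP([53,50,33]),toolch());print(chR().T@sense()['wrist_force'])"
```

```text
t 10.25 tcp [ 0.4683 -0.1012  0.0775] w 0.745 F [ 1.6 -0.9 10.4] J [ -8.  16. -30. -40. -28. -16.]
delta [-0.008  0.004  0.001] [0.04 0.22 0.14] rows 0.1
[ 5.66067735 -1.58639015  8.77572476]
```

arm_command --pt "0 0 0 0.2 0 0 1" --pt "0 0 0 0.3 0 0 1" --pt "0 0 0 0.3 0 0 1"

```text
time_s: 10.5
tcp_pos: [0.4682, -0.1014, 0.0774]
ee_rot: [[-0.741, -0.534, 0.407], [-0.473, 0.845, 0.249], [-0.477, -0.008, -0.879]]
wrist_force: [4.4, 6.0, 13.9]
gripper_width: 0.743
gripper_force: 30.0
```

arm_command --pt "0 0 0 0.2 0 0 1" --pt "0 0 0 0.3 0 0 1" --pt "0 0 0 0.3 0 0 1"

```text
time_s: 10.75
tcp_pos: [0.468, -0.1015, 0.0773]
ee_rot: [[-0.739, -0.535, 0.41], [-0.472, 0.845, 0.251], [-0.48, -0.008, -0.877]]
wrist_force: [8.7, 12.8, 15.0]
gripper_width: 0.742
gripper_force: 30.0
```

```bash
python3 -c "
from h import *
plan(chP([53,50,33]),toolch());print(chR().T@sense()['wrist_force'])"
```

```text
t 10.75 tcp [ 0.468  -0.1015  0.0773] w 0.742 F [ 8.7 12.8 15. ] J [ -8.  16. -30. -41. -28. -15.]
delta [-0.008  0.012  0.002] [-0.    0.22  0.14] rows 0.1
[19.59502235  6.13656853  6.52290925]
```

arm_command --pt "0 0 0 -0.3 0 -0.1 1" --pt "0 0 0 -0.4 0 -0.1 1" --pt "0 0 0 -0.4 0 -0.1 0" --pt "0 0 0 -0.4 0 -0.1 -0.9" --pt "0 0 0 -0.4 0 -0.1 -0.9" --pt "0 0 0 -0.4 0 -0.1 -0.9" --pt "0 0 0 -0.4 0 -0.1 -0.9"

```text
time_s: 11.33
tcp_pos: [0.4613, -0.1014, 0.0736]
ee_rot: [[-0.748, -0.535, 0.394], [-0.473, 0.845, 0.25], [-0.466, 0.0, -0.885]]
wrist_force: [0.6, -0.7, 0.3]
gripper_width: 0.919
gripper_force: 0.0
```

arm_command --pt "0 0 0 0 0.2 -1 -0.9" --pt "0 0 0 0 0.2 -2 -0.9" --pt "0 0 0 0 0.2 -4 -0.9" --pt "0 0 0 0 0.2 -7 -0.9" --pt "0 0 0 0 0.2 -10 -0.9" --pt "0 0 0 0 0.2 -13 -0.9" --pt "0 0 0 0 0.2 -13 -0.9"

```text
time_s: 11.92
tcp_pos: [0.4097, -0.1341, 0.1949]
ee_rot: [[-0.743, -0.534, 0.404], [-0.475, 0.845, 0.245], [-0.473, -0.01, -0.881]]
wrist_force: [-0.4, -0.4, -0.2]
gripper_width: 0.95
gripper_force: 0.0
```

Run:
```python
from h import *
plan([.361,-.283,.22],down(-93))
c=capture('wrist');cv2.imwrite('pics/w6.png',c['pixels'])
```

```text
t 11.92 tcp [ 0.4097 -0.1341  0.1949] w 0.95 F [-0.4 -0.4 -0.2] J [-12.   0. -30. -29. -42. -27.]
delta [-0.244  0.449 -0.933] [  9.5  -10.01  -7.83] rows 8.5
```

View pics/w6.png

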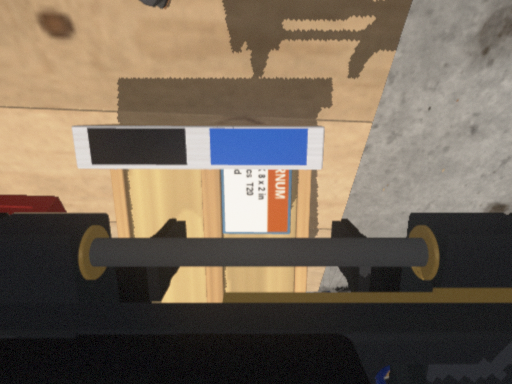

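arm_command --pt "-0.244 0.449 -0.933 9.5 -10 -7.8 -1" --pt "-0.244 0.449 -0.933 9.5 -10 -7.8 -1" --pt "-0.244 0.449 -0.933 9.5 -10 -7.8 -1" --pt "-0.244 0.449 -0.933 9.5 -10 -7.8 -1" --pt "-0.244 0.449 -0.933 9.5 -10 -7.8 -1" --pt "-0.244 0.449 -0.933 9.5 -10 -7.8 -1" --pt "-0.244 0.449 -0.933 9.5 -10 -7.8 -1" --pt "-0.244 0.449 -0.933 9.5 -10 -7.8 -1"

```text
time_s: 12.63
tcp_pos: [0.3608, -0.2814, 0.213]
ee_rot: [[-0.103, -0.995, 0.004], [-0.994, 0.103, 0.029], [-0.029, -0.001, -1.0]]
wrist_force: [-0.3, -0.4, -1.1]
gripper_width: 1.004
gripper_force: 0.0
```

arm_command --pt "0 0 0 0 0 0 -1" --pt "0 0 0 0 0 0 -1"

```text
time_s: 12.8
tcp_pos: [0.3607, -0.2802, 0.2128]
ee_rot: [[-0.108, -0.994, 0.005], [-0.994, 0.108, 0.032], [-0.033, -0.002, -0.999]]
wrist_force: [0.9, 0.7, -0.1]
gripper_width: 1.002
gripper_force: 0.0
```

Run:
```python
from h import *
plan([.361,-.287,.032],down(-93))
c=capture('wrist');p=c['pixels'];cv2.imwrite('pics/w7.png',p)
hsv=cv2.cvtColor(p,cv2.COLOR_BGR2HSV);H,S,V=[x.astype(int) for x in cv2.split(hsv)]
print('block proj',proj(c,[[.361,-.287,.036]]))
m=(V<85)&(S<80);m[205:]=0
for k in blobs(m,500):
    r=cv2.minAreaRect(k);w=onz(c,cv2.boxPoints(r),.036);e=np.roll(w,-1,0)-w
    print(np.round(r[0]),cv2.boundingRect(k),w.mean(0).round(4),np.linalg.norm(e,axis=1).round(4),np.degrees(np.arctan2(e[:2,1],e[:2,0])))
t=capture('top');p=t['pixels'];h2=cv2.cvtColor(p,cv2.COLOR_BGR2HSV).astype(int)
# orange/white box in rack
m=np.zeros(p.shape[:2],bool);m[150:270,100:245]=1
for k in blobs(m&(h2[...,0]<14)&(h2[...,1]>185)&(h2[...,2]>150),20):
    r=cv2.minAreaRect(k);print('orange',r)
    b=cv2.boxPoints(r);C=chR();K,R,tt=cam(t);o=-R.T@tt
    for u in b:
        d=R.T@np.linalg.inv(K)@np.r_[u,1];oo=C.T@(o-CH['o']);dd=C.T@d;s=(.042-oo[2])/dd[2];print((oo+s*dd)*1000)
```

```text
t 12.8 tcp [ 0.3607 -0.2802  0.2128] w 1.002 F [ 0.9  0.7 -0.1] J [-19.   7. -23.  -2. -60.  13.]
delta [-0.003  0.033 -0.056] [ 1.27 -0.07 18.05] rows 4.3
block proj [[258.50902916 169.5294649 ]]
[260. 158.] (232, 111, 58, 94) [ 0.3577 -0.2971  0.036 ] [0.0561 0.0995 0.0611 0.0997] [175.24275825  86.82273115]
orange ((163.60000610351562, 235.3000030517578), (28.0, 7.0), 53.13010025024414)
[85.33974579 76.14316764 42.        ]
[86.76973771 60.86080477 42.        ]
[20.39636656 60.56601713 42.        ]
[18.94753557 76.29856675 42.        ]
```

```bash
python3 -c "
from h import *
plan([.359,-.2905,.0325],down(-93.1))"
```

```text
t 12.9 tcp [ 0.3609 -0.2809  0.2133] w 0.998 F [ 0.1 -0.9 -0.6] J [-19.   7. -23.  -2. -60.  13.]
delta [-0.004  0.032 -0.056] [ 1.56  0.14 18.04] rows 4.3
```

arm_command --pt "0 0.032 -0.056 1.6 0.1 3 -1" --pt "0 0.032 -0.056 1.6 0.1 7 -1" --pt "0 0.032 -0.056 1.6 0.1 11 -1" --pt "0 0.032 -0.056 1.6 0.1 14 -1" --pt "0 0.032 -0.056 1.6 0.1 16 -1" --pt "0 0.032 -0.056 1.6 0.1 17.5 -1" --pt "0 0.032 -0.056 1.6 0.1 18 -1" --pt "0 0.032 -0.056 1.6 0.1 18 -1"

```text
time_s: 13.57
tcp_pos: [0.3587, -0.2915, 0.0321]
ee_rot: [[-0.054, -0.999, 0.002], [-0.999, 0.054, 0.0], [-0.0, -0.002, -1.0]]
wrist_force: [-1.0, 1.0, 0.5]
gripper_width: 1.001
gripper_force: 0.0
```

arm_command --pt "0 0 0 0 0 0 0" --pt "0 0 0 0 0 0 1" --pt "0 0 0 0 0 0 1" --pt "0 0 0 0 0 0 1" --pt "0 0 0 0 0 0 1" --pt "0 0 0 0 0 0 1" --pt "0 0 0 0 0 0 1"

```text
time_s: 14.15
tcp_pos: [0.3595, -0.2913, 0.0337]
ee_rot: [[-0.052, -0.999, 0.004], [-0.999, 0.052, -0.001], [0.001, -0.004, -1.0]]
wrist_force: [-2.0, 1.6, 7.0]
gripper_width: 0.684
gripper_force: 30.0
```

arm_command --pt "0 0 0 0 0 -1 1" --pt "0 0 0 0 0 -3 1" --pt "0 0 0 0 0 -3 1" --pt "0 0 0 0 0 -3 1"

```text
time_s: 14.48
tcp_pos: [0.3601, -0.2914, 0.0637]
ee_rot: [[-0.052, -0.999, 0.007], [-0.999, 0.052, -0.002], [0.002, -0.007, -1.0]]
wrist_force: [1.1, -0.0, -2.0]
gripper_width: 0.684
gripper_force: 30.0
```

arm_command --pt "0 0 0 0 0 -4 1" --pt "0 0 0 0 0 -8 1" --pt "0 0 0 0 0 -12 1" --pt "0 0 0 0 0 -16 1" --pt "0 0 0 0 0 -20 1" --pt "0 0 0 0 0 -22 1" --pt "0 0 0 0 0 -22 1"

```text
time_s: 15.07
tcp_pos: [0.3608, -0.2921, 0.2876]
ee_rot: [[-0.051, -0.999, 0.013], [-0.999, 0.051, -0.006], [0.005, -0.013, -1.0]]
wrist_force: [1.1, -0.1, -0.7]
gripper_width: 0.683
gripper_force: 30.0
```

```bash
python3 -c "
from h import *
print(chP([172,-50,130]));plan(chP([172,-50,130]),toolch())"
```

```text
[ 0.57128191 -0.15167196  0.2175323 ]
t 15.07 tcp [ 0.3608 -0.2921  0.2876] w 0.683 F [ 1.1 -0.1 -0.7] J [-19.   4. -17.   0. -68.  16.]
delta [ 0.218 -0.449  0.937] [-15.13 -20.21   7.2 ] rows 8.5
```

arm_command --pt "0.218 -0.449 0.937 -15.1 -20.2 5 1" --pt "0.218 -0.449 0.937 -15.1 -20.2 5 1" --pt "0.218 -0.449 0.937 -15.1 -20.2 5 1" --pt "0.218 -0.449 0.937 -15.1 -20.2 5 1" --pt "0.218 -0.449 0.937 -15.1 -20.2 5 1" --pt "0.218 -0.449 0.937 -15.1 -20.2 5 1" --pt "0.218 -0.449 0.937 -15.1 -20.2 5 1" --pt "0.218 -0.449 0.937 -15.1 -20.2 5 1"

```text
time_s: 15.73
tcp_pos: [0.5692, -0.1486, 0.2293]
ee_rot: [[-0.733, -0.579, 0.358], [-0.519, 0.816, 0.256], [-0.44, 0.002, -0.898]]
wrist_force: [0.1, -0.7, -0.8]
gripper_width: 0.685
gripper_force: 30.0
```

arm_command --pt "0 0 0 0 0 0 1" --pt "0 0 0 0 0 0 1"

```text
time_s: 15.9
tcp_pos: [0.5672, -0.1508, 0.2318]
ee_rot: [[-0.73, -0.583, 0.358], [-0.525, 0.813, 0.253], [-0.438, -0.003, -0.899]]
wrist_force: [0.2, -0.0, -1.5]
gripper_width: 0.686
gripper_force: 30.0
```

```bash
python3 -c "
from h import *
plan(chP([172,-50,90]),toolch())"
```

```text
t 15.9 tcp [ 0.5672 -0.1508  0.2318] w 0.686 F [ 0.2 -0.  -1.5] J [ -9.  13.  -9. -23. -51. -33.]
delta [ 0.023 -0.035  0.051] [ 0.23 -0.4   5.4 ] rows 1.3
```

arm_command --pt "0.023 -0.035 0.051 0.2 -0.4 3 1" --pt "0.023 -0.035 0.051 0.2 -0.4 5.4 1" --pt "0.023 -0.035 0.051 0.2 -0.4 5.4 1" --pt "0.023 -0.035 0.051 0.2 -0.4 5.4 1"

```text
time_s: 16.23
tcp_pos: [0.5882, -0.1414, 0.1829]
ee_rot: [[-0.745, -0.537, 0.396], [-0.474, 0.844, 0.252], [-0.469, -0.0, -0.883]]
wrist_force: [0.2, -0.7, -0.7]
gripper_width: 0.682
gripper_force: 30.0
```

Run:
```python
from h import *
plan(chP([172,-50,34]),toolch())
c=capture('wrist');p=c['pixels'];hsv=cv2.cvtColor(p,cv2.COLOR_BGR2HSV).astype(int)
# lateral check of block (dark) at its downhill end against the lane centre, in the tool x-z plane
m=(hsv[...,2]<95)&(hsv[...,1]<90);m[205:]=0;m[:, :120]=0;m[:,400:]=0
for k in blobs(m,300): print(cv2.minAreaRect(k),cv2.boundingRect(k))
s=sense();T=s['ee_rot'];P=s['tcp_pos']
print(proj(c,[P+T@np.array(v) for v in([.055,-.03,-.002],[.055,.03,-.002],[.055,-.031,.034],[.055,.031,.034])]).round(1).tolist())
```

```text
t 16.23 tcp [ 0.5882 -0.1414  0.1829] w 0.682 F [ 0.2 -0.7 -0.7] J [ -8.  17. -12. -27. -43. -32.]
delta [ 0.    -0.     0.001] [0.12 0.04 5.61] rows 1.3
((259.5, 170.0), (68.0, 119.0), 90.0) (200, 136, 120, 69)
[[191.4, 142.9], [323.0, 142.7], [203.0, 138.3], [311.5, 138.2]]
```

arm_command --pt "0 0 0 0.1 0 2 1" --pt "0 0 0 0.1 0 4 1" --pt "0 0 0 0.1 0 5 1" --pt "0 0 0 0.1 0 5.4 1" --pt "0 0 0 0.1 0 5.4 1"

```text
time_s: 16.7
tcp_pos: [0.6098, -0.1283, 0.1365]
ee_rot: [[-0.744, -0.536, 0.4], [-0.473, 0.844, 0.252], [-0.472, -0.002, -0.881]]
wrist_force: [0.4, -0.2, -0.5]
gripper_width: 0.685
gripper_force: 30.0
```

arm_command --pt "0 0 0 0 0 0.1 1" --pt "0 0 0 0 0 0.2 1" --pt "0 0 0 0 0 0.2 1" --pt "0 0 0 0 0 0.2 1"

```text
time_s: 17.03
tcp_pos: [0.6105, -0.1279, 0.1355]
ee_rot: [[-0.744, -0.535, 0.401], [-0.472, 0.845, 0.251], [-0.473, -0.002, -0.881]]
wrist_force: [-0.9, 0.4, -1.5]
gripper_width: 0.682
gripper_force: 30.0
```

```bash
python3 -c "
from h import *
plan(chP([172,-50,33]),toolch());print(chR().T@sense()['wrist_force'])"
```

```text
t 17.03 tcp [ 0.6105 -0.1279  0.1355] w 0.682 F [-0.9  0.4 -1.5] J [ -7.  21. -12. -29. -38. -30.]
delta [-0.003  0.005 -0.   ] [0.2 0.1 0.3] rows 0.1
[-1.18194398  0.85630466 -1.02712209]
```

arm_command --pt "0 0.004 0 0 0 0.1 1" --pt "0 0.004 0 0 0 0.2 1" --pt "0 0.004 0 0 0 0.2 1" --pt "0 0.004 0 0 0 0.2 1"

```text
time_s: 17.37
tcp_pos: [0.6111, -0.1271, 0.1328]
ee_rot: [[-0.746, -0.535, 0.397], [-0.473, 0.845, 0.25], [-0.469, -0.001, -0.883]]
wrist_force: [-0.1, -0.7, -1.0]
gripper_width: 0.683
gripper_force: 30.0
```

arm_command --pt "0 0 0 0 0 0.1 1" --pt "0 0 0 0 0 0.1 1" --pt "0 0 0 0 0 0.1 1"

```text
time_s: 17.62
tcp_pos: [0.6113, -0.1271, 0.1327]
ee_rot: [[-0.745, -0.535, 0.397], [-0.473, 0.845, 0.25], [-0.469, -0.002, -0.883]]
wrist_force: [-4.3, -0.4, 5.0]
gripper_width: 0.681
gripper_force: 30.0
```

```bash
python3 -c "
from h import *
plan(chP([172,-50,33]),toolch());print(chR().T@sense()['wrist_force'])"
```

```text
t 17.62 tcp [ 0.6113 -0.1271  0.1327] w 0.681 F [-4.3 -0.4  5. ] J [ -7.  22. -12. -29. -37. -31.]
delta [-0.002 -0.    -0.   ] [0.16 0.07 0.  ] rows 0.0
[-1.07639779  1.97589734  6.24871276]
```

arm_command --pt "0 0 0 1 0 0 1" --pt "0 0 0 2 0 0 1" --pt "0 0 0 3 0 0 1" --pt "0 0 0 4 0 0 1" --pt "0 0 0 5 0 0 1" --pt "0 0 0 5 0 0 1"

```text
time_s: 18.12
tcp_pos: [0.574, -0.152, 0.1088]
ee_rot: [[-0.746, -0.534, 0.399], [-0.472, 0.846, 0.248], [-0.47, -0.003, -0.883]]
wrist_force: [-2.0, -2.5, 2.6]
gripper_width: 0.683
gripper_force: 30.0
```

```bash
python3 -c "
from h import *
plan(chP([55,-50,33]),toolch());print(chR().T@sense()['wrist_force'])"
```

```text
t 18.12 tcp [ 0.574  -0.152   0.1088] w 0.683 F [-2.  -2.5  2.6] J [-11.  22. -15. -33. -36. -23.]
delta [-0.005  0.    -0.001] [ 6.78  0.17 -0.01] rows 1.6
[-1.47194273 -0.99346486  3.71595472]
```

arm_command --pt "0 0 0 1 0.1 0.1 1" --pt "0 0 0 2 0.1 0.1 1" --pt "0 0 0 3 0.1 0.1 1" --pt "0 0 0 4 0.1 0.1 1" --pt "0 0 0 5 0.1 0.1 1" --pt "0 0 0 5.8 0.1 0.1 1" --pt "0 0 0 5.8 0.1 0.1 1"

```text
time_s: 18.7
tcp_pos: [0.5326, -0.1788, 0.0826]
ee_rot: [[-0.744, -0.534, 0.403], [-0.473, 0.846, 0.247], [-0.472, -0.007, -0.881]]
wrist_force: [-3.3, -2.7, 9.0]
gripper_width: 0.683
gripper_force: 30.0
```

arm_command --pt "0 0 0 0.3 0 0 1" --pt "0 0 0 0.6 0 0 1" --pt "0 0 0 0.8 0 0 1" --pt "0 0 0 0.8 0 0 1"

```text
time_s: 19.03
tcp_pos: [0.5278, -0.182, 0.0795]
ee_rot: [[-0.743, -0.534, 0.404], [-0.474, 0.845, 0.247], [-0.473, -0.008, -0.881]]
wrist_force: [-1.5, -0.7, 11.0]
gripper_width: 0.683
gripper_force: 30.0
```

```bash
python3 -c "
from h import *
plan(chP([55,-50,33]),toolch());print(chR().T@sense()['wrist_force'])"
```

```text
t 19.03 tcp [ 0.5278 -0.182   0.0795] w 0.683 F [-1.5 -0.7 11. ] J [-16.  22. -19. -38. -35. -13.]
delta [-0.008  0.004  0.001] [ 0.54  0.23 -0.01] rows 0.1
[ 3.68608314  0.23141826 10.44638824]
```

arm_command --pt "0 0 0 0.3 0 0 1" --pt "0 0 0 0.5 0 0 1" --pt "0 0 0 0.5 0 0 1"

```text
time_s: 19.28
tcp_pos: [0.5258, -0.1834, 0.0782]
ee_rot: [[-0.741, -0.534, 0.406], [-0.473, 0.845, 0.248], [-0.476, -0.008, -0.879]]
wrist_force: [3.2, 4.0, 13.0]
gripper_width: 0.687
gripper_force: 30.0
```

arm_command --pt "0 0 0 0.2 0 0 1" --pt "0 0 0 0.3 0 0 1" --pt "0 0 0 0.3 0 0 1"

```text
time_s: 19.53
tcp_pos: [0.5257, -0.1835, 0.0782]
ee_rot: [[-0.739, -0.535, 0.409], [-0.473, 0.845, 0.25], [-0.479, -0.009, -0.878]]
wrist_force: [8.5, 8.4, 15.6]
gripper_width: 0.683
gripper_force: 30.0
```

```bash
python3 -c "
from h import *
plan(chP([55,-50,33]),toolch());print(chR().T@sense()['wrist_force'])"
```

```text
t 19.53 tcp [ 0.5257 -0.1835  0.0782] w 0.683 F [ 8.5  8.4 15.6] J [-17.  22. -19. -39. -35. -11.]
delta [-0.009  0.011  0.002] [0.25 0.24 0.  ] rows 0.1
[17.66226053  2.47880121  8.29232411]
```

arm_command --pt "0 0 0 -0.3 0 -0.1 1" --pt "0 0 0 -0.4 0 -0.1 1" --pt "0 0 0 -0.4 0 -0.1 0" --pt "0 0 0 -0.4 0 -0.1 -0.8" --pt "0 0 0 -0.4 0 -0.1 -0.8" --pt "0 0 0 -0.4 0 -0.1 -0.8" --pt "0 0 0 -0.4 0 -0.1 -0.8"

```text
time_s: 20.12
tcp_pos: [0.5203, -0.1827, 0.0745]
ee_rot: [[-0.747, -0.535, 0.395], [-0.472, 0.845, 0.251], [-0.468, 0.001, -0.884]]
wrist_force: [-1.0, -0.3, -0.1]
gripper_width: 0.869
gripper_force: 0.0
```

arm_command --pt "0 0 0 0 0 -1 -0.8" --pt "0 0 0 0 0 -2 -0.8" --pt "0 0 0 0 0 -4 -0.8" --pt "0 0 0 0 0 -7 -0.8" --pt "0 0 0 0 0 -10 -0.8" --pt "0 0 0 0 0 -13 -0.8" --pt "0 0 0 0 0 -16 -0.8" --pt "0 0 0 0 0 -16 -0.8"

```text
time_s: 20.78
tcp_pos: [0.4582, -0.2256, 0.2239]
ee_rot: [[-0.742, -0.534, 0.406], [-0.476, 0.845, 0.243], [-0.473, -0.013, -0.881]]
wrist_force: [0.5, -0.3, 0.3]
gripper_width: 0.903
gripper_force: 0.0
```

Run:
```python
from h import *
plan(chP([55,-50,33]),toolch())
c=capture('wrist');p=c['pixels'];cv2.imwrite('pics/w8.png',p)
h=cv2.cvtColor(p,cv2.COLOR_BGR2HSV).astype(int);H,S,V=[h[...,i] for i in range(3)]
C=chR();K,R,t=cam(c);o=C.T@(-R.T@t-CH['o'])
def pl(u,z):
    d=C.T@R.T@np.linalg.inv(K)@np.r_[u,1];return ((o+(z/1000-o[2])/d[2]*d)*1000).round(0)[:2]
for nm,m,z in(('dark',(V<90)&(S<90),36),('orange',(H<14)&(S>180)&(V>150),42),('white',(S<40)&(V>150),42)):
    m[205:]=0
    for k in blobs(m,150):
        r=cv2.minAreaRect(k);print(nm,np.round(r[0]),[pl(u,z).tolist() for u in cv2.boxPoints(r)])
```

```text
t 20.78 tcp [ 0.4582 -0.2256  0.2239] w 0.903 F [ 0.5 -0.3  0.3] J [-23.   8. -16. -29. -52. -19.]
delta [-0.013  0.004  0.004] [ 0.14  0.39 16.61] rows 4.0
dark [267. 182.] [[31.0, -67.0], [31.0, -24.0], [78.0, -23.0], [78.0, -67.0]]
dark [263. 136.] [[24.0, -93.0], [-6.0, -92.0], [-7.0, -8.0], [24.0, -6.0]]
orange [378. 194.] [[76.0, 60.0], [53.0, 60.0], [54.0, 75.0], [77.0, 76.0]]
white [318. 161.] [[76.0, -111.0], [-9.0, -107.0], [-9.0, 113.0], [76.0, 124.0]]
white [488. 148.] [[75.0, 101.0], [-68.0, 154.0], [-34.0, 232.0], [118.0, 188.0]]
```

arm_command --pt "0 0 0 5 5 -10 -0.8" --pt "0 0 0 5 10 -14 -0.8" --pt "0 0 0 5 15 -14 -0.8" --pt "0 0 0 5 20 -14 -0.8" --pt "0 0 0 5 25 -14 -0.8" --pt "0 0 0 5 28 -14 -0.8" --pt "0 0 0 5 28 -14 -0.8" --pt "0 0 0 5 28 -14 -0.8"

```text
time_s: 21.5
tcp_pos: [0.2365, -0.0709, 0.3117]
ee_rot: [[-0.751, -0.534, 0.389], [-0.475, 0.845, 0.245], [-0.46, -0.001, -0.888]]
wrist_force: [-0.1, 1.9, 0.6]
gripper_width: 0.899
gripper_force: 0.0
```

Run:
```python
from h import *
plan(chP([55,-50,33]),toolch())
C=chR()
for n in('top','side'):
    c=capture(n);p=c['pixels'];cv2.imwrite(f'pics/{n}9.png',p)
    h=cv2.cvtColor(p,cv2.COLOR_BGR2HSV).astype(int);H,S,V=[h[...,i] for i in range(3)]
    K,R,t=cam(c);o=C.T@(-R.T@t-CH['o'])
    def pl(u,z):
        d=C.T@R.T@np.linalg.inv(K)@np.r_[u,1];return ((o+(z/1000-o[2])/d[2]*d)*1000).round(0)[:2]
    for nm,m,z in(('dark',(V<95)&(S<100),36),('orange',(H<14)&(S>180)&(V>150),42),('white',(S<40)&(V>150),42)):
        for k in blobs(m,60):
            r=cv2.minAreaRect(k);q=pl(r[0],z)
            if -20<q[0]<240 and abs(q[1])<110: print(n,nm,np.round(r[0]),[pl(u,z).tolist() for u in cv2.boxPoints(r)])
```

```text
t 21.5 tcp [ 0.2365 -0.0709  0.3117] w 0.899 F [-0.1  1.9  0.6] J [  7. -34. -38. -13. -62. -61.]
delta [-0.002 -0.011 -0.002] [ -5.36 -24.7   29.24] rows 9.3
top dark [221. 227.] [[10.0, -8.0], [11.0, -88.0], [-23.0, -88.0], [-24.0, -7.0]]
top dark [206. 200.] [[118.0, -23.0], [121.0, -83.0], [18.0, -84.0], [16.0, -22.0]]
top dark [167. 142.] [[234.0, -15.0], [234.0, -89.0], [214.0, -89.0], [214.0, -14.0]]
top orange [164. 235.] [[85.0, 76.0], [87.0, 60.0], [20.0, 60.0], [19.0, 76.0]]
top white [193. 225.] [[88.0, 101.0], [90.0, -103.0], [-19.0, -103.0], [-19.0, 110.0]]
side dark [209. 192.] [[1.0, 3.0], [29.0, 8.0], [28.0, -77.0], [1.0, -81.0]]
side dark [224. 181.] [[20.0, -28.0], [112.0, -28.0], [101.0, -99.0], [10.0, -98.0]]
side dark [245. 140.] [[192.0, -31.0], [213.0, -27.0], [212.0, -101.0], [191.0, -105.0]]
side white [207. 180.] [[-4.0, 55.0], [94.0, 73.0], [90.0, -87.0], [-3.0, -99.0]]
```

Run:
```python
from h import *
for n in('top','side'):
    c=capture(n);g=cv2.cvtColor(c['pixels'],cv2.COLOR_BGR2GRAY)
    def prof(y,z,xs):
        q=proj(c,[chP([x,y,z]) for x in xs]).astype(np.float32)
        return cv2.remap(g,q[:,0].copy(),q[:,1].copy(),cv2.INTER_LINEAR).ravel().tolist()
    xs=list(range(80,132,3))
    print(n,xs);
    for y in(-70,-53,-35): print('block',y,prof(y,36,xs))
    for y in(30,50,68): print('box',y,prof(y,42,[x-20 for x in xs]))
```

```text
top [80, 83, 86, 89, 92, 95, 98, 101, 104, 107, 110, 113, 116, 119, 122, 125, 128, 131]
block -70 [66, 63, 65, 67, 67, 68, 68, 69, 73, 72, 63, 56, 61, 54, 146, 161, 162, 162]
block -53 [66, 66, 66, 67, 66, 66, 68, 69, 70, 69, 62, 57, 58, 51, 134, 166, 171, 174]
block -35 [65, 65, 66, 67, 67, 68, 69, 71, 71, 70, 61, 56, 60, 60, 135, 168, 169, 169]
box 30 [221, 220, 221, 221, 220, 221, 221, 221, 221, 183, 119, 98, 91, 87, 97, 142, 153, 150]
box 50 [220, 222, 222, 221, 221, 221, 222, 221, 221, 183, 120, 96, 90, 86, 98, 148, 159, 157]
box 68 [100, 99, 100, 99, 100, 99, 101, 100, 100, 105, 108, 97, 89, 84, 91, 146, 162, 161]
side [80, 83, 86, 89, 92, 95, 98, 101, 104, 107, 110, 113, 116, 119, 122, 125, 128, 131]
block -70 [90, 90, 90, 93, 94, 92, 93, 91, 95, 139, 212, 225, 223, 223, 223, 223, 223, 223]
block -53 [92, 89, 88, 91, 91, 89, 89, 90, 86, 139, 206, 218, 217, 215, 215, 215, 215, 216]
block -35 [87, 86, 86, 88, 90, 86, 88, 87, 94, 134, 201, 226, 223, 222, 222, 222, 222, 222]
box 30 [251, 251, 251, 251, 251, 251, 251, 251, 252, 251, 216, 181, 199, 199, 199, 199, 199, 199]
box 50 [247, 252, 252, 252, 252, 252, 252, 252, 253, 247, 223, 191, 209, 211, 212, 210, 212, 212]
box 68 [140, 139, 138, 136, 136, 136, 137, 136, 135, 137, 150, 161, 168, 170, 161, 170, 163, 175]
```

```bash
python3 -c "
from station import finish_job
print(finish_job())"
```

```text
the job is handed in; nothing more can be done
None
```

I put the screw box in the blue lane and the sanding block in the black lane. Each was laid flat on the upper half, slid down under the lip to its stop and let go, and the job was handed in at about 22 s.

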